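# Refit the warmer's control knob and hold it pressed in

### The job

The pastry warmer's control knob is parked in the slotted keeper on the worktop: slide it out through the keeper's open end, turn it so that its D-shaped bore matches the warmer's D-shaped spindle, and push it fully home on the spindle. Then press the knob down against the spindle's spring as far as it goes, and keep holding it: the program finishes with the gripper still on the knob and the knob still pressed in. Leave the coin dish, the jar and the bell where they stand.

Things in the scene. Friction and masses are not known exactly. Their poses are not given: they have to be found in the camera images.
- knob: Loose black knob, 52 mm tall, about 80 g, upright in the keeper. Flange 52 mm dia. x 8 mm, hub 34 mm dia. up to 20 mm, then a straight bar grip. Origin: centre of underside, on the bore's axis; z up; -x is the way the bar's tapered nose points. In the underside a blind D bore 13 mm deep, 16 mm dia., its flat 4.5 mm from the axis on the nose's (-x) side, 1.5 mm chamfer at the mouth.
- knob_grip (a point): Point inside the knob's bar grip on its axis, 42 mm above the underside; axes as the knob's. The bar is 34 mm long (x) and 14 mm wide (y), from 20 to 52 mm above the underside; its two flat sides, facing +y and -y, are the ones to pinch. The tapered nose goes on from one end to 25 mm from the axis.
- keeper: Aluminium keeper, fixed, 68 (x) by 100 (y) by 18 mm. Origin: centre of underside. Channel along y, floor 4 mm up, 56 mm wide, under two lips 15 to 18 mm up that leave a 40 mm slot. The knob's flange stands in it, held down by the lips, free to turn. Closed at +y, open at -y: the knob comes out only straight along -y, clear once its axis is 78 mm from the origin (go about 90).
- warmer: Steel pastry warmer fixed to the worktop, 200 mm (x) by 170 mm (y). Origin: centre of its underside. Its control pod (the half on its -x side) is 52 mm high; the black plate on the other half lies 42 mm up. The spindle stands upright on the pod, 50 mm from the origin along -x, out of a dark dial plate.
- dial: Round dark dial plate on the pod, 60 mm dia., 3 mm thick; it turns stiffly (0.15 N m) about the upright spindle, together with it. Origin: centre of its underside, on the spindle's axis; z up. A small rib at its edge, 26 to 40 mm from the axis, points along -x, the way the spindle's flat faces.
- spindle_tip (a point): Centre of the top of the upright steel spindle; moves with it; z up. D-shaped, 14 mm dia., flat 3.5 mm from the axis on its -x side (over the rib), top edge chamfered 1.5 mm, 23 mm tall above the dial plate. With the knob fully home its underside lies 13 mm below this point and its x axis points the same way as this one's (nose over the rib).
- plunger (a joint): How far the spindle is pressed down, in m: 0 free, 0.008 at the stop. A spring pushes it up with 4 N at 0, rising to 12 N at the stop.
- coin_dish: Blue round coin dish, 93 mm in diameter, 15 mm high, loose; origin centre of its underside. Bystander.
- jar: Lidded preserve jar, 68 mm in diameter, 70 mm high, loose; origin centre of its underside. Bystander.
- bell: Counter call bell, 84 mm in diameter, 50 mm high, loose; origin centre of its underside. Bystander.
There are look-alikes about, which are no part of the job. Several things have the shape of the knob; the one meant has the colours described above.

How it is judged:
By the outcome, as a careful person would: the job done as asked, in the order asked, and still so for the second after the job is handed in, while the arm keeps its last pose, push and grip.
It also fails if it takes over 48 s, if anything falls off the work surface, if the arm or the gripper's body presses on something with over 40 N, if the wrist force passes 120 N, or if a joint passes its speed limit or range.

### The arm

A 6-joint arm with a two-finger parallel gripper is mounted at the origin on a cart in front of the work surface, level with it; the furniture and walls round the work are solid. World frame = base frame: x ahead of the robot, y to its left, z up, the work surface at z = 0. Lengths are in mm, angles in rad, forces in N, time in s.
With the tool pointing down it reaches from about 275 to 1000 mm from the base axis. Payload 8.4 kg.
Tool frame: the origin (TCP) lies at the very end of the fingers, on their centre line; the grasp point (between the pads) lies behind it (r.grip_point_offset is the x of the grasp point in the tool frame, in mm); x points along the fingers, z is the direction in which the jaws open and shut, and the axes are right-handed (so a half turn about x gives the same grasp; the last joint's range is limited). The gripper opens to 85 mm and grips with 20 to 120 N. Pads are 22 mm wide; open, the fingers measure 114 mm over their backs; the gripper's body (76 mm by 85 mm) begins 54 mm behind the grasp point. The pads swing forward as they close: fully open they stand 13 mm farther back than shut.
Start: joints at [1.269, 0.353, 1.633, -0, 1.155, -0.002], TCP at [184.579, 597.125, 231.281] pointing down, gripper open.
Joint ranges: [-2.63, 2.63], [-0.92, 2.1], [0.06, 2.66], [-1.3, 4.44], [0, 2.69], [-3.02, 3.02]. Speed limits (rad/s): [2.22, 2.22, 2.79, 3.14, 3.14, 3.14].

### API

Orientations are given as [roll, pitch, yaw] about the fixed x, y, z axes, in that order (R = Rz(yaw) Ry(pitch) Rx(roll)).
In Python, from rig import r, vision, order gives the robot as it stands. The module is installed in compiled form; this text tells all that it offers.
- The arm moves only by the tool step_arm, never from a script. Its argument "rows" is a list of rows, each a list of 7 numbers: the shift along the world's x, y, z in mm, then the turn, a rotation vector about the world's x, y, z in rad, then the finger opening in mm, from 0 to 85.4. A call has exactly 8 rows; each row is the pose to reach, as a shift and turn from the pose measured when the call began; what a row does not reach only later rows make up. A row lasts 1/8 s, in which the tool goes at most 62.5 mm and 10.7 degrees, less where a joint would pass 70% of its speed; a pose out of reach is approached as far as the arm can. A call with a gripper value outside its range is refused whole. The fingers move at their own pace and stop on an object; "force" is the grip in N (left out, the last holds). Time passes only in rows, so rows that repeat a pose let the fingers close, or fill a call up. It gives the time, the measured TCP pose, the force and the opening at its end, in the units of the state.
- r.sense(): the state, without advancing time (a new reading comes with each control period).
- vision.grab_frame(name): name is "side" or "top"; returns (picture, depth): 420x560x3 uint8, red, green, blue; 420x560 float32, mm along the optical axis (not along the pixel's ray), 0 where there is no reading.
- vision.camera_info(name): a dict with "K" (3x3 intrinsics, pixels), "origin" and "attitude" of the camera in the world. Camera axes: x right, y down, z forward; pixel columns grow to the right and rows downward; lengths in mm; the calibration is good to about 2 mm. A picture is of the moment at which its call begins. camera_info takes no time and is no camera call.
- order.sign_off(): hands the job in, once; it reports no verdict.
The state is a dict: "clock": time; "qpos": joint angles; "qvel": joint speeds; "joint_efforts": joint torques, N m; "eef_pos": TCP position; "tcp_rot": TCP orientation; "contact_force": force on the tool from outside, world axes, zero at the start; "wrist_torque": the same for the moment, N m; "opening": opening from 0.0 (shut) to 1.0 (fully open).
Only numpy, scipy, OpenCV 4.12 (cv2) and the standard library are available. Lean on these libraries where they do the work, as an engineer would, in place of code of your own. Each camera call takes 0.05 s, during which the arm holds its last target.

## Working session

There is one attempt and no reset: what is moved stays moved. The work goes in short steps, Python scripts to look and compute and a tool call to move; the robot and the scene stay as the last step left them, time stands still between calls to the robot, and variables do not carry over. Pictures are saved under pics/ and viewed, and the job is handed in when it is done.

Besides the shell and the picture viewer there is one more tool, called after ">>>" as name(argument=value, ...) on one line, values as JSON. step_arm: Moves the arm, as the interface text tells. Its arguments: {"type":"object","properties":{"rows":{"type":"array"},"force":{"type":"number"}},"required":["rows"]}

```bash
mkdir -p pics
cat > h.py <<'E'
import numpy as np, cv2
from rig import r, vision, order
def grab(n,name):
    p,d=vision.grab_frame(n); np.savez(f'pics/{name}.npz',p=p,d=d); cv2.imwrite(f'pics/{name}.png',p[:,:,::-1]); return p,d
E
python3 - <<'E'
from h import *
s=r.sense(); print(s, r.grip_point_offset)
for n in('side','top'):
    print(n,vision.camera_info(n)); grab(n,n+'0')
E
```

```text
{'clock': 0.0, 'qpos': array([ 1.26859617e+00,  3.53688798e-01,  1.63417750e+00, -1.08763687e-05,
        1.15519399e+00, -2.38262929e-03]), 'qvel': array([ 3.99280040e-04,  5.73106288e-04, -7.82936408e-05,  1.00997226e-03,
        5.79022426e-05,  1.78916034e-04]), 'joint_efforts': array([-2.04978896e-03, -6.05238390e+01, -3.42066658e+01, -1.93101587e-04,
        9.30500304e-03,  7.08375055e-06]), 'eef_pos': array([184.43448174, 596.64138998, 230.51774274]), 'tcp_rot': array([-3.13719984,  1.56932866, -1.86621664]), 'contact_force': array([ 0.80274859, -1.37313007,  0.18652913]), 'wrist_torque': array([ 0.01164547, -0.00787177,  0.03440609]), 'opening': 1.0000463047186385} -18.700000000000003
side {'K': array([[414.58165415,   0.        , 282.45993721],
       [  0.        , 414.58165415, 207.25943158],
       [  0.        ,   0.        ,   1.        ]]), 'origin': array([469.10949112, 885.74962176, 696.94353834]), 'attitude': array([-2.11704051,  0.0213654 , -3.11549243])}
top {'K': array([[523.8072961 ,   0.        , 280.32395976],
       [  0.        , 523.8072961 , 210.72065851],
       [  0.        ,   0.        ,   1.        ]]), 'origin': array([   2.09579981,  -22.25189488, 1528.97421509]), 'attitude': array([-2.79966811, -0.00661974, -1.78662749])}
```

View pics/side0.png

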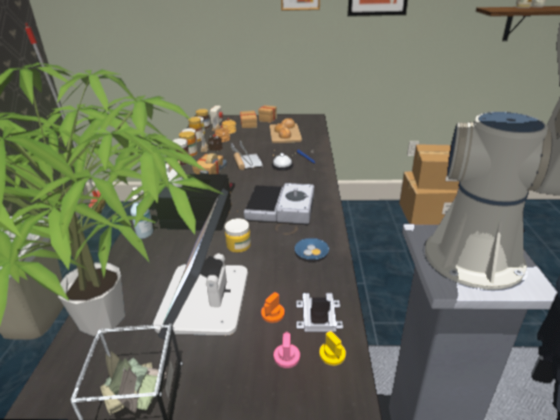

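View pics/top0.png

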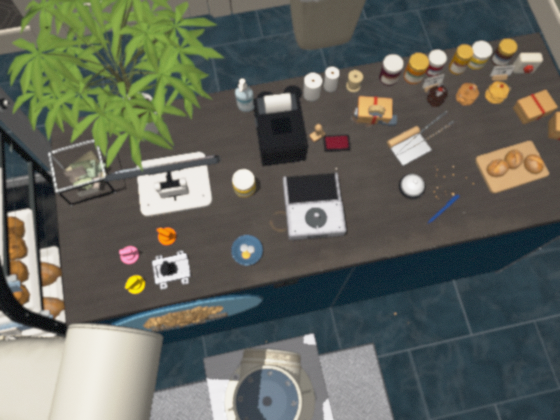

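The side view shows the black knob in the white keeper at about (320,311), with the dial on the warmer at about (297,197). In the top view they sit at about (170,268) and (316,216). I'll zoom in on both.

```bash
cat >> h.py <<'E'
from scipy.spatial.transform import Rotation as Rot
def load(name):
    z=np.load(f'pics/{name}.npz'); return z['p'],z['d']
def cam(n):
    c=vision.camera_info(n); return c['K'],np.array(c['origin']),Rot.from_euler('xyz',c['attitude']).as_matrix()
def ray(n,u,v):
    K,o,R=cam(n); d=R@np.linalg.inv(K)@np.array([u,v,1.]); return o,d
def onz(n,u,v,z):
    o,d=ray(n,u,v); return o+d*(z-o[2])/d[2]
def dep(n,u,v,D):
    o,d=ray(n,u,v); return o+d*D
def proj(n,P):
    K,o,R=cam(n); c=R.T@(np.array(P,float)-o); q=K@c; return q[:2]/q[2]
def tri(u1,u2):
    o1,d1=ray('side',*u1); o2,d2=ray('top',*u2)
    A=np.stack([d1,-d2],1); t=np.linalg.lstsq(A,o2-o1,rcond=None)[0]
    a,b=o1+d1*t[0],o2+d2*t[1]; return (a+b)/2,np.linalg.norm(a-b)
def zoom(name,x0,y0,w,h,f,out):
    p,_=load(name); cv2.imwrite(f'pics/{out}.png',cv2.resize(p[y0:y0+h,x0:x0+w,::-1],None,fx=f,fy=f,interpolation=cv2.INTER_CUBIC))
E
python3 - <<'E'
from h import *
zoom('side0',280,280,80,60,10,'zs1'); zoom('top0',140,240,66,50,12,'zt1')
zoom('side0',240,170,80,60,10,'zs2'); zoom('top0',275,165,80,80,7,'zt2')
for q in('side0','top0'):
  n=q[:-1]; p,D=load(q)
  for (u,v) in {'side':[(320,311),(297,197),(320,360)],'top':[(170,268),(316,216),(200,300)]}[n]:
    print(n,u,v,dep(n,u,v,D[v,u]).round(1),onz(n,u,v,0).round(1))
E
```

```text
side 320 311 [418.2 224.7  27.8] [416.1 197.2  -0. ]
side 297 197 [ 466.8 -229.3   55.7] [ 466.6 -326.2    0. ]
side 320 360 [422.9 331.   -0.7] [422.9 331.6   0. ]
top 170 268 [419.9 208.8  15.5] [424.2 211.2   0. ]
top 316 216 [ 467.7 -241.6   73.4] [ 491.2 -252.7    0. ]
top 200 300 [326.1 147.5 -74.5] [311.  139.6   0. ]
```

View pics/zs1.png

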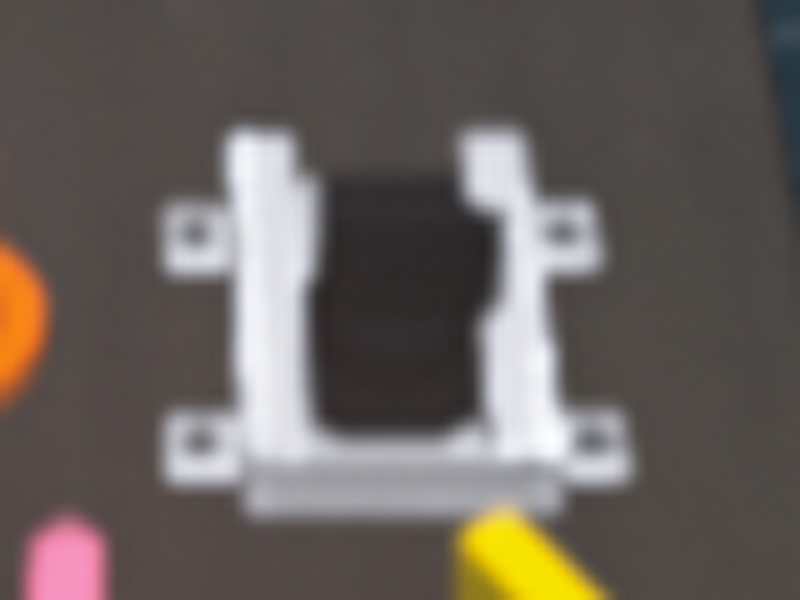

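View pics/zt1.png

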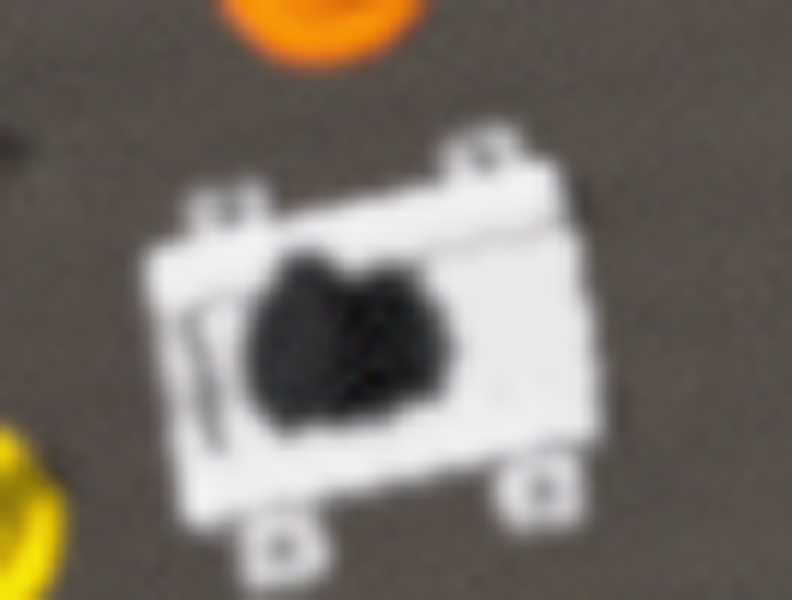

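View pics/zs2.png

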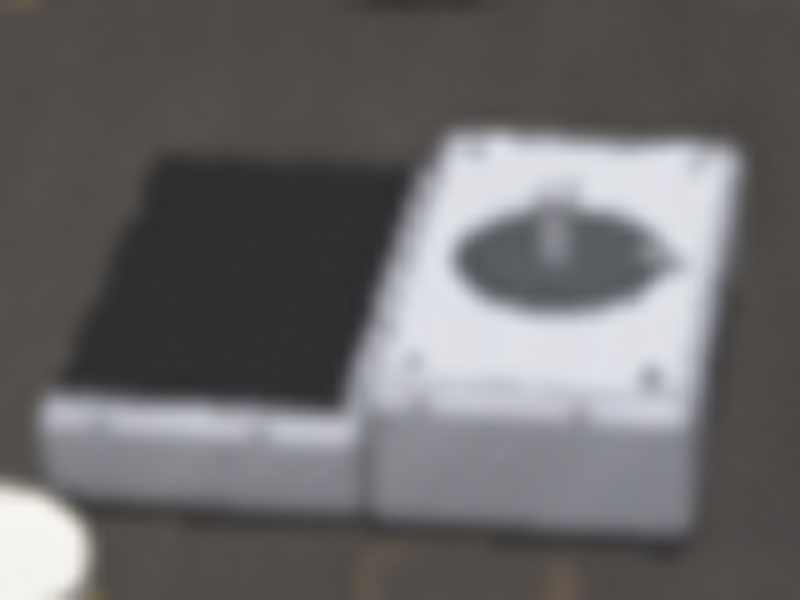

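View pics/zt2.png

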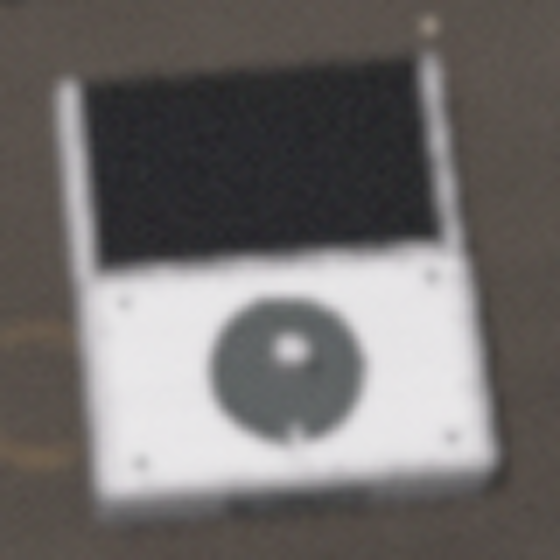

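```bash
cat >> h.py <<'E'
def cloud(name,u0,v0,w,h):
    n='side' if name.startswith('side') else 'top'
    p,D=load(name); K,o,R=cam(n)
    v,u=np.mgrid[v0:v0+h,u0:u0+w]; d=D[v,u]
    q=np.stack([(u-K[0,2])/K[0,0],(v-K[1,2])/K[1,1],np.ones(u.shape)],-1)*d[...,None]
    return q@R.T+o, p[v,u]
E
python3 - <<'E'
from h import *
for n,b in(('side0',(305,295,34,32)),('top0',(152,252,40,34))):
    P,c=cloud(n,*b); print(n,b)
    for r_ in P[...,2]: print(' '.join('%3d'%x for x in r_))
E
```

```text
side0 (305, 295, 34, 32)
 17  19  20  17   1   0   0   0   3   0  -1   1   0   0   1  -2   0   2   0  -1   0  15  17 696  17  17  18   0   0   0  -1   0   0  -1
 16  17  19  19   0  -1  -1  -2  -1  -1   0  -2  -1  -3  -2   0   0   0  -4  -1  -1  18  18  16  16  18  16  17   0   0   1   0  -2  -2
 19  16  21  18   0   0   0  -1   1  -2   0   0  -3  -1   0  -1   1   0  -2  -2   2   0  21  17  17  18  19  18   1   0  -1  -1   0   0
 18  17  19  16   4   5   1  53  56  55  57  54  55  55  56  55  56  55  55  56  55  56  17  17  19  17  18  17   0  -1   1  -1   0   0
 16  18  17  18   2   4  51  55  57  55  56  54  56  55  55  56  55  55  55  55  55  55  18  19  18  15  19  18   0   0   0   0   0   0
 16  18  17  19  18   4  50  54  57  54  55  55  56  55  56  55  58  55  56  55  56 696  46  17  18  16  16  20  -2   2   0   0   0  -1
 16  16  18  18  17   3  46  54  54  56  54  52  57  54  54  56  55  54  54  54  55  54  48  48  49  47  17  18   4   1   1   2   3   1
 17  16  19  17  18   6  44  53  53  53  53  51  53  54  53  53  52  53  52  54  51  52  48  46  49  48  16  18   3   2   2
[... 8044 characters left out ...]
   2   0  -2  -2  -6   0   0   6   2   2   6   7  -1   0  -5
  1  -3   3   0  11  18  21  16   6  11  12   0   7   0  -1   0  -4  -1   0   0  -2   6  -2   0   4   0  -2  -3   2   3  -2   2   1   4  -1   4   0   0  -1  -3
  0  -2  -3  -2  -5   9   8   5   0   0   7   3   2   3   0  -3   2   1  -1   6   1  -8  -1   1   1   0  -2   0   2  -1   1   4   4  -5   0  -6  -4   0  -2  -1
 -2   0  -1   1   5   0   4  -4   0   2   3   4  -4   2   4  -2  -2  -5   7  -1   6  -2   2   2   4  -3   4   1   0  -3  -2  -5   2  -4  -1  -4   0   6  -4  -1
  0  -3  -5  -3  -4   1   3  -5   0  -6   2   6   5   4   3   4  -6   1  -2   5   0   1  -1  -4   0   0  -2   0   2   4   0  -5  -5   3  -5  -4  -6  -2  -2  -5
```

Run:
```python
from h import *
def rect(P):
    P=P[:,:2].astype(np.float32); (c,s,a)=cv2.minAreaRect(P); return np.round(c,1),np.round(s,1),round(a,1)
for n,b in(('side0',(290,285,60,55)),('top0',(145,245,55,50))):
    P,c=cloud(n,*b); z=P[...,2]; c=c.astype(int)
    dark=c.max(-1)<75
    m=(z>51)&(z<70)&dark
    if n=='side0':m=(z>52.5)&(z<70)
    Q=P[m]; mu=Q.mean(0); w,V=np.linalg.eigh(np.cov(Q[:,:2].T)); d=V[:,1]; 
    print(n,'bartop',len(Q),mu.round(1),'ang',np.degrees(np.arctan2(d[1],d[0])).round(1),'len',np.sqrt(12*w).round(1),rect(Q))
    white=(c.min(-1)>140)&(z>11)&(z<24)
    Q=P[white]; Q=onz  and Q
    print(' keeper',len(Q),rect(Q),Q[:,2].mean().round(2))
    dk=(z>2)&(z<70)&dark; print('dark',rect(P[dk]))
# warmer
for n,b in(('side0',(283,176,32,28)),('top0',(300,204,34,30))):
    P,c=cloud(n,*b); z=P[...,2]; c=c.astype(int)
    print(n,P[len(P)//2,-4].round(1))
    s=(z>66)&(z<100); print(' spindle',s.sum(),P[s].mean(0).round(1),P[s][:,2].max().round(1), 'med',np.median(P[s],0).round(1))
    dk=(c.max(-1)<150)&(z>48)&(z<62); Q=P[dk]; print(' dial',len(Q),rect(Q),cv2.minEnclosingCircle(Q[:,:2].astype(np.float32)),np.median(Q,0).round(1))
P,c=cloud('top0',275,165,80,80);z=P[...,2];c=c.astype(int)
m=(c.min(-1)>150)&(z>45)&(z<60); print('pod',rect(P[m]),np.median(P[m],0))
m=(z>30)&(z<65); print('warmer',rect(P[m]))
P,c=cloud('side0',240,170,80,65);z=P[...,2]
m=(z>30)&(z<65); print('warmer side',rect(P[m])); m=(z>49)&(z<65); print('pod side',rect(P[m]),np.median(P[m],0))
```

```text
side0 bartop 91 [416.4 240.2  54.8] ang 103.5 len [ 28.4 143.5] (array([414. , 267.9]), array([ 31.8, 117.8]), 7.7)
 keeper 483 (array([420.6, 209.2]), array([ 68. , 101.8]), 0.6) 17.32
dark (array([419.6, 227.6]), array([30. , 37.1]), 87.0)
top0 bartop 42 [415.2 214.8  55.7] ang 175.8 len [14.5 27.5] (array([411.7, 214.9]), array([14.1, 34.5]), 89.4)
 keeper 343 (array([419. , 206.4]), array([ 69.5, 100.7]), 0.8) 16.9
dark (array([432.1, 195.4]), array([39.1, 88.5]), 34.5)
side0 [ 421.8 -279.8   52.2]
 spindle 15 [ 472.5 -236.5   75.4] 81.7 med [ 472.9 -235.8   76.7]
 dial 150 (array([ 451.5, -246. ]), array([101.8,  60.7]), 21.0) ((454.7078857421875, -254.34933471679688), 55.189449310302734) [ 470.  -234.8   56.2]
top0 [ 457.6 -284.    48.7]
 spindle 21 [ 470.2 -242.3   76.6] 84.0 med [ 470.3 -242.5   76.7]
 dial 301 (array([ 470.3, -242.8]), array([59.1, 63.7]), 0.5) ((470.2006530761719, -242.21051025390625), 32.45817947387695) [ 468.1 -241.3   55.4]
pod (array([ 488.1, -244.5]), array([167.9, 138. ]), 82.0) [ 467.1810667  -238.74013693   52.39702962]
warmer (array([ 518.1, -248.7]), array([170.4, 201. ]), 83.0)
warmer side (array([ 528.2, -171.7]), array([319.2, 198.7]), 82.7)
pod side (array([ 500.4, -162.2]), array([346.9, 128.9]), 68.9) [ 473.03662878 -220.03213934   53.36999774]
```

Run:
```python
from h import *
def up(name,x0,y0,w,h,f):
    p,_=load(name); return cv2.resize(p[y0:y0+h,x0:x0+w],None,fx=f,fy=f,interpolation=cv2.INTER_CUBIC).astype(int)
f=8
# dial ellipse by colour, hull so spindle/rib don't matter, points cast to z=55
for n,b in(('side',(283,186,30,22)),('top',(300,202,34,32))):
    I=up(n+'0',*b,f); g=I.max(-1); m=(g<165).astype(np.uint8)
    k,lab,st,ce=cv2.connectedComponentsWithStats(m); i=1+np.argmax(st[1:,4]); c=max(cv2.findContours((lab==i).astype(np.uint8),0,1)[0],key=cv2.contourArea)[:,0]
    uv=(c+.5)/f-.5+np.array(b[:2])
    W=np.array([onz(n,*q,55)[:2] for q in uv])
    # circle fit, robust
    cen=W.mean(0)
    for it in range(20):
        rr=np.linalg.norm(W-cen,axis=1); ok=abs(rr-30)<2.5
        A=np.c_[2*W[ok],np.ones(ok.sum())]; s=np.linalg.lstsq(A,(W[ok]**2).sum(1),rcond=None)[0]; cen=s[:2]
    print(n,'dial c',cen.round(1),'r',np.sqrt(s[2]+cen@cen).round(2),ok.sum(),len(W))
    # brightness along rings at z 56
    for R_ in(26,28,29):
        best=[]
        for a in range(120,241,4):
            P=[cen[0]+R_*np.cos(np.radians(a)),cen[1]+R_*np.sin(np.radians(a)),56]
            q=proj(n,P); x=int(round((q[0]+.5-b[0])*f-.5)); y=int(round((q[1]+.5-b[1])*f-.5)); best.append(int(I[min(max(y,0),I.shape[0]-1),min(max(x,0),I.shape[1]-1)].mean()))
        print(R_,best)
    if n=='side': pass
```

```text
side dial c [ 471.7 -240.1] r 32.2 142 376
26 [96, 97, 95, 96, 94, 91, 90, 90, 91, 92, 94, 97, 102, 110, 116, 119, 119, 118, 114, 111, 106, 101, 99, 100, 103, 104, 104, 103, 109, 111, 112]
28 [107, 106, 103, 103, 101, 100, 97, 100, 99, 97, 101, 105, 114, 118, 126, 131, 136, 133, 130, 128, 120, 115, 115, 114, 114, 117, 114, 119, 123, 122, 122]
29 [113, 113, 109, 108, 108, 106, 106, 106, 103, 108, 106, 111, 117, 122, 129, 134, 139, 137, 134, 134, 129, 122, 121, 125, 122, 126, 125, 128, 130, 128, 129]
top dial c [ 470.8 -242.6] r 31.72 285 488
26 [96, 100, 99, 96, 96, 96, 95, 96, 97, 101, 103, 113, 123, 133, 129, 121, 106, 100, 99, 99, 99, 100, 100, 100, 99, 98, 99, 99, 98, 99, 100]
28 [96, 97, 97, 98, 97, 96, 97, 97, 96, 99, 104, 119, 135, 147, 141, 128, 109, 101, 100, 98, 98, 101, 101, 103, 101, 103, 102, 104, 106, 106, 104]
29 [98, 99, 101, 100, 101, 101, 101, 98, 98, 102, 109, 126, 143, 159, 152, 134, 112, 101, 102, 101, 100, 104, 106, 106, 110, 106, 109, 112, 111, 112, 116]
```

Run:
```python
from h import *
print(onz('top',165,259.5,56).round(1),onz('top',166.5,274,48).round(1),onz('top',163,265,56),onz('top',168,265,56))
print('side far edge',onz('side',311.5,297.5,56).round(1),onz('side',326.4,297.5,56).round(1),onz('side',330.5,301,48).round(1),'near top edge',onz('side',312,301.8,56).round(1),onz('side',326.5,301.5,56).round(1))
P,c=cloud('side0',308,296,24,12); z=P[...,2]; m=(z>53.3)&(z<60); Q=P[m]; print(cv2.minAreaRect(Q[:,:2].astype(np.float32)),Q.mean(0))
# keeper edges via depth at 18 from each, cast
for n,b in(('side',(295,285,50,50)),('top',(145,245,55,50))):
    P,c=cloud(n+'0',*b); z=P[...,2]; c=c.astype(int)
    m=((c.min(-1)>140)&(z>10)&(z<25))
    v,u=np.nonzero(m); W=np.array([onz(n,x+b[0],y+b[1],18)[:2] for x,y in zip(u,v)],np.float32); print(n,cv2.minAreaRect(W))
# spindle tip
for n,b in(('side',(290,184,12,14)),('top',(310,208,14,12))):
    P,c=cloud(n+'0',*b); z=P[...,2]
    print(n,b); 
    for a,g in zip(z,c.mean(-1)): print(' '.join('%3d/%3d'%(x,y) for x,y in zip(a,g)))
```

```text
[436.7 213.1  56. ] [395.6 216.2  48. ] [421.77623226 221.00318932  56.        ] [418.72533588 206.97986683  56.        ]
side far edge [436.8 212.4  56. ] [404.3 212.2  56. ] [395.3 214.7  48. ] near top edge [436.2 225.5  56. ] [404.9 224.5  56. ]
((420.8642883300781, 218.76992797851562), (12.720559120178223, 30.557769775390625), 86.06807708740234) [421.23669938 218.68047432  55.51898194]
side ((420.6864929199219, 212.47677612304688), (68.04139709472656, 103.965576171875), 0.6782274842262268)
top ((421.4692077636719, 205.95204162597656), (77.2800064086914, 99.7718734741211), 0.6654329299926758)
side (290, 184, 12, 14)
 52/212  54/198  51/189  53/189  53/190  54/187  51/180  50/173  -3/170   0/167   2/163   1/155
 52/226  53/222  55/219  53/220  52/220  54/219  52/217  53/215  51/216  49/215  54/210  52/204
 53/224  53/224  52/224  52/225  52/224  53/224  51/224  53/224  52/225  53/226  52/225  51/224
 53/224  53/224  52/224  54/223  52/220  52/219  52/217  52/217  52/222  55/226  54/226  53/226
 53/224  51/224  50/222  53/215  52/208  80/206  81/203  50/203  53/217  54/225  53/226 
[... 1538 characters left out ...]
/101  50/100  58/ 97  54/101
 50/100  51/ 98  53/102  59/117  81/155  84/192  76/204  81/194  82/166  61/125  51/100  53/100  59/100  55/ 99
 61/100  60/ 99  53/ 99  57/118  74/153  76/188  78/199  82/192  81/163  55/123  53/ 99  55/100  59/ 99  53/ 99
 59/ 97  56/ 99  62/103  57/110  69/132  69/155  73/163  73/158  76/134  58/105  57/ 92  58/ 97  60/ 98  57/ 98
 55/ 99  60/ 96  59/ 97  57/104  67/112  62/121  65/122  64/118  68/104  54/ 89  60/ 86  56/ 95  63/ 98  55/ 98
 52/ 96  53/ 99  54/ 98  56/102  53/103  53/105  58/103  48/103  57/ 98  56/ 92  55/ 92  54/ 97  58/ 98  59/ 97
 60/100  57/ 97  52/ 99  54/100  53/100  55/102  51/101  54/ 99  58/ 97  49/ 95  57/ 95  53/ 99  58/ 97  55/ 98
```

Run:
```python
from h import *
s=r.sense(); M=Rot.from_euler('xyz',s['tcp_rot']).as_matrix(); print(M.round(3))
z=M[:,2]; print('jaw ang',np.degrees(np.arctan2(z[1],z[0])))
# neighbours
for n,u,v in(('top',135,285),('top',129,254),('top',167,236),('top',247,251),('top',412,186),('top',243,184),('side',333,348),('side',287,350),('side',272,308)):
    p,D=load(n+'0'); print(n,u,v,dep(n,u,v,D[v,u]).round(0))
P,c=cloud('side0',190,180,160,180);c=c.astype(int);ok=(P[...,2]<150)
y=(c[...,0]>200)&(c[...,1]>180)&(c[...,2]<80)&ok; y[:140]=0; print('yellow',P[y].min(0).round(),P[y].max(0).round())
y=(c[...,0]>200)&(c[...,1]<150)&(c[...,2]<80)&ok; print('orange',P[y].min(0).round(),P[y].max(0).round())
y=(c[...,2]>c[...,0]+30)&ok; y[:,:90]=0; print('dish',np.percentile(P[y],5,0).round(),np.percentile(P[y],95,0).round())
```

```text
[[-0.    -0.955  0.295]
 [-0.001  0.295  0.955]
 [-1.     0.    -0.001]]
jaw ang 72.82385410936095
top 135 285 [391. 316.  16.]
top 129 254 [484. 319.  28.]
top 167 236 [511. 200.  40.]
top 247 251 [424. -23.  11.]
top 412 186 [ 512. -559.   37.]
top 243 184 [617. -52.  63.]
side 333 348 [469. 886. 697.]
side 287 350 [489. 341.  40.]
side 272 308 [524. 218.  30.]
yellow [374. 298.   4.] [422. 340.  54.]
orange [500. 149.  -1.] [550. 233.  54.]
dish [390. -65.   2.] [468.  15.  16.]
```

>>> step_arm(rows=[[29,-47,0,0,0,0.03,85],[59,-95,0,0,0,0.06,85],[88,-142,0,0,0,0.09,85],[118,-190,0,0,0,0.12,85],[147,-237,-10,0,0,0.15,85],[177,-285,-30,0,0,0.18,85],[206,-332,-50,0,0,0.21,85],[236,-380,-70,0,0,0.23,85]], force=40)

```text
clock: 1.1
eef_pos: [421.1, 215.1, 160.1]
tcp_rot: [-2.851, 1.57, -1.349]
contact_force: [1.1, 0.3, 0.5]
opening: 0.994
```

>>> step_arm(rows=[[0,1,-30,0,0,0,85],[0,2,-60,0,0,0,85],[0,2,-85,0,0,0,75],[0,2,-105,0,0,0,60],[0,2,-118,0,0,0,50],[0,2,-127,0,0,0,40],[0,2,-132,0,0,0,35],[0,2,-132,0,0,0,35]])

```text
clock: 2.1
eef_pos: [421.1, 217.2, 28.1]
tcp_rot: [-2.802, 1.57, -1.3]
contact_force: [0.1, -0.4, -0.2]
opening: 0.409
```

Run:
```python
from h import *
grab('side','side1');grab('top','top1')
zoom('side1',270,250,100,80,8,'zs3');zoom('top1',130,220,100,80,8,'zt3')
s=r.sense();print(s['eef_pos'],s['contact_force'],s['opening'],s['qpos'])
```

```text
[421.38793063 217.28870041  28.50725837] [0.57996907 0.36865795 0.17977432] 0.40841287747487426 [ 4.73675719e-01  4.32985178e-01  2.09776799e+00 -1.81128188e-03
  6.10377153e-01 -1.02692142e+00]
```

View pics/zs3.png

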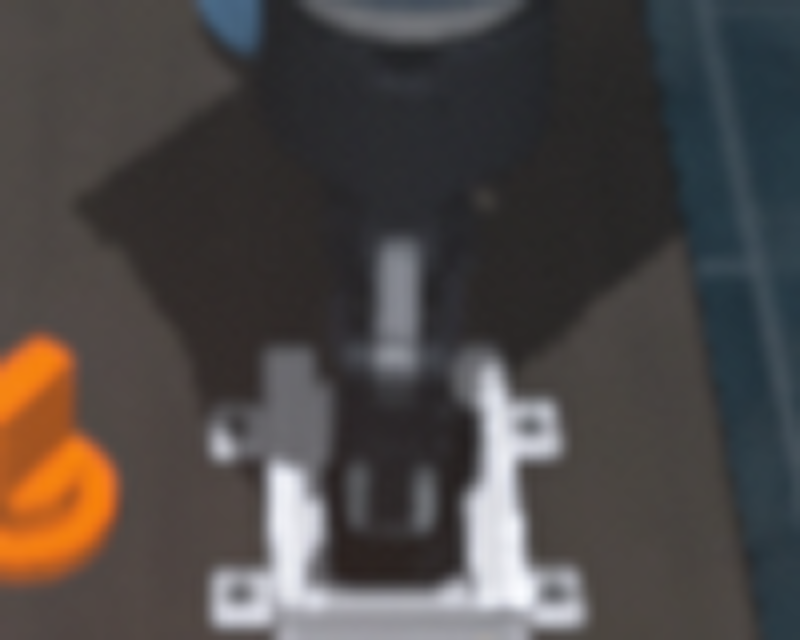

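View pics/zt3.png

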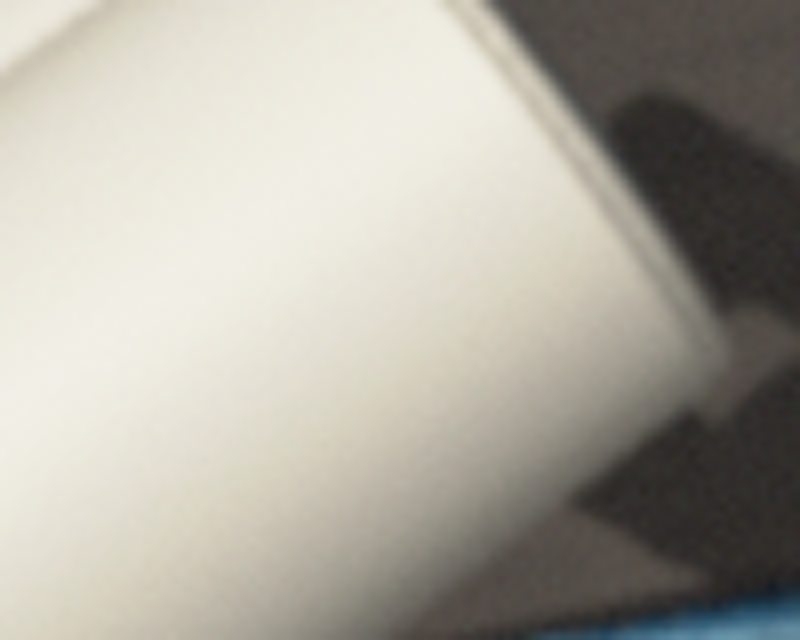

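The side view shows the finger pads on either side of the black bar, with the near finger at about (319,312) in full-picture pixels and the far one at about (320,290). The arm hides the knob in the top view. Closing the gripper now.

>>> step_arm(rows=[[0,0,0,0,0,0,10],[0,0,0,0,0,0,5],[0,0,0,0,0,0,5],[0,0,0,0,0,0,5],[0,0,0,0,0,0,5],[0,0,0,0,0,0,5],[0,0,0,0,0,0,5],[0,0,0,0,0,0,5]], force=60)

```text
clock: 3.2
eef_pos: [421.8, 217.5, 29.1]
tcp_rot: [-1.638, 1.569, -0.136]
contact_force: [-0.3, -0.7, 5.4]
opening: 0.151
```

Run:
```python
from h import *
s=r.sense();print(s['eef_pos'],s['contact_force'],s['wrist_torque'],s['opening']*85.4)
grab('side','side2');zoom('side2',280,270,80,60,10,'zs4')
```

```text
[421.84660767 217.50930285  29.0590949 ] [-0.34017867 -0.71714547  5.43097321] [-0.14727357  0.16244147 -0.0042284 ] 12.855820852319063
```

View pics/zs4.png

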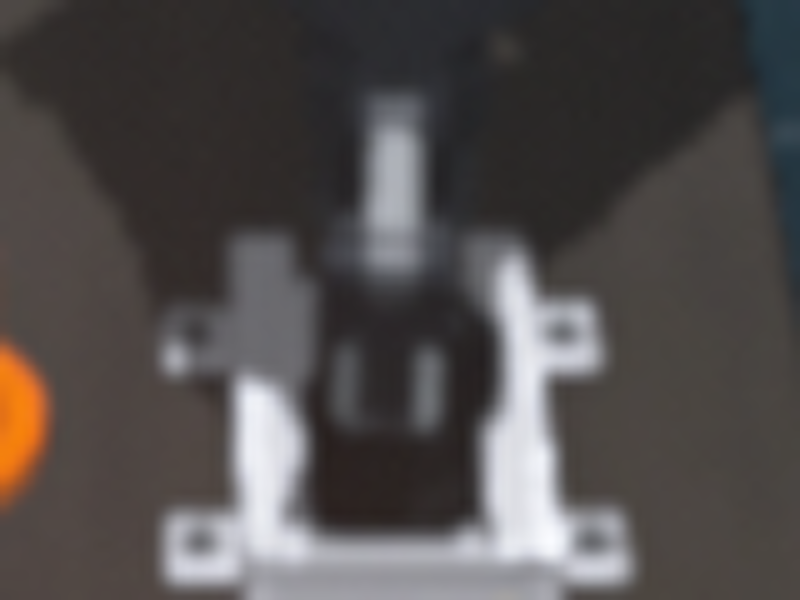

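The gripper now holds the bar: opening about 12.9 mm, vertical force about 5 N on the keeper floor. Next I'll ease up 1 mm and start sliding.

>>> step_arm(rows=[[0,0,1,0,0,0,5],[0,-3,1.2,0,0,0,5],[0,-8,1.2,0,0,0,5],[0,-14,1.2,0,0,0,5],[0.3,-21,1.2,0,0,0,5],[0.3,-28,1.2,0,0,0,5],[0.4,-34,1.2,0,0,0,5],[0.4,-40,1.2,0,0,0,5]])

```text
clock: 4.25
eef_pos: [422.3, 177.0, 30.2]
tcp_rot: [-1.636, 1.569, -0.134]
contact_force: [0.6, -0.3, -1.0]
opening: 0.15
```

Forces are negligible, so I'll carry on out of the keeper.

>>> step_arm(rows=[[0.1,-8,0,0,0,0,5],[0.2,-16,0,0,0,0,5],[0.3,-25,0,0,0,0,5],[0.4,-34,0,0,0,0,5],[0.5,-43,0,0,0,0,5],[0.6,-52,0,0,0,0,5],[0.7,-60,0,0,0,0,5],[0.7,-66,0,0,0,0,5]])

```text
clock: 5.25
eef_pos: [423.0, 110.5, 30.3]
tcp_rot: [-1.646, 1.569, -0.144]
contact_force: [0.5, -0.9, -1.3]
opening: 0.149
```

Run:
```python
from h import *
s=r.sense();print(s['eef_pos'],s['contact_force'],s['opening']*85.4)
grab('side','side3');zoom('side3',270,230,100,90,7,'zs5')
```

```text
[422.98326614 110.50448026  30.26775848] [ 0.48444234 -0.88529077 -1.34999658] 12.742000227814597
```

View pics/zs5.png

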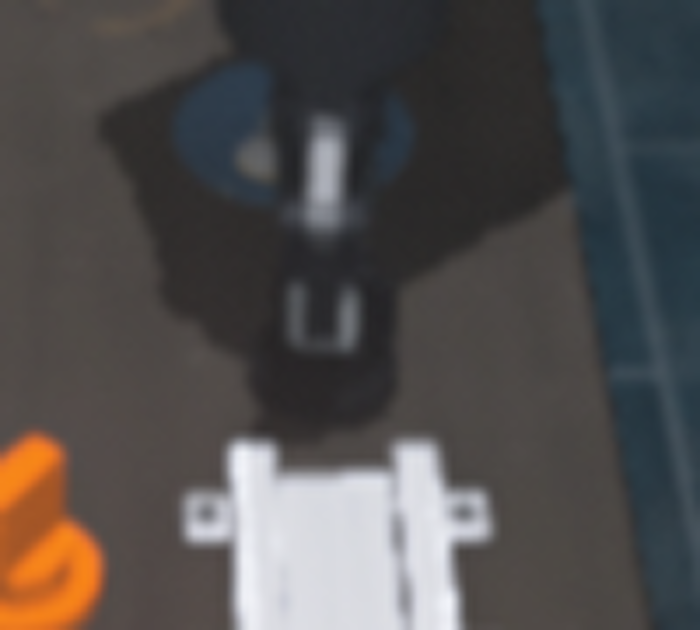

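The knob is clear of the keeper's open end: flange at about (317,287) and keeper end at about (315,295) in full-picture pixels. Next I'll lift and carry it over to the warmer.

>>> step_arm(rows=[[0,0,30,0,0,0,5],[0,-5,70,0,0,0,5],[5,-30,110,0,0,0,5],[10,-70,120,0,0,0,5],[16,-115,120,0,0,0,5],[22,-160,120,0,0,0,5],[28,-205,120,0,0,0,5],[34,-245,120,0,0,0,5]])

```text
clock: 6.3
eef_pos: [456.9, -136.4, 150.3]
tcp_rot: [-1.759, 1.569, -0.257]
contact_force: [-0.4, 0.5, -0.9]
opening: 0.156
```

>>> step_arm(rows=[[4,-25,0,0,0,-0.02,5],[8,-50,0,0,0,-0.04,5],[11,-75,0,0,0,-0.053,5],[13,-95,0,0,0,-0.053,5],[15,-105,0,0,0,-0.053,5],[15,-105,0,0,0,-0.053,5],[15,-105,0,0,0,-0.053,5],[15,-105,0,0,0,-0.053,5]])

```text
clock: 7.3
eef_pos: [471.7, -240.8, 150.3]
tcp_rot: [-1.665, 1.569, -0.216]
contact_force: [0.3, 0.2, -0.5]
opening: 0.152
```

Run:
```python
from h import *
s=r.sense();print(s['eef_pos'],s['tcp_rot'],s['contact_force'],s['opening']*85.4)
M=Rot.from_euler('xyz',s['tcp_rot']).as_matrix(); print(np.degrees(np.arctan2(M[1,2],M[0,2])),M[:,0])
grab('side','side4');grab('top','top4');zoom('side4',250,140,100,80,8,'zs6');zoom('top4',260,160,100,80,8,'zt6')
```

```text
[ 471.72393498 -240.79003805  150.27359838] [-1.6647716   1.56915135 -0.21566794] [ 0.34245822  0.17610675 -0.53211353] 12.983851143338988
83.02751659319732 [ 1.60686565e-03 -3.52024265e-04 -9.99998647e-01]
```

View pics/zs6.png

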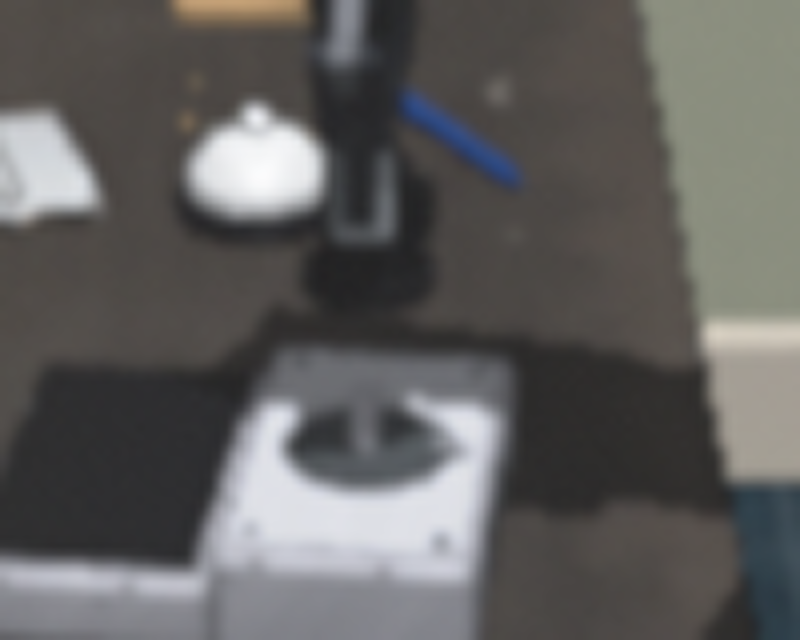

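View pics/zt6.png

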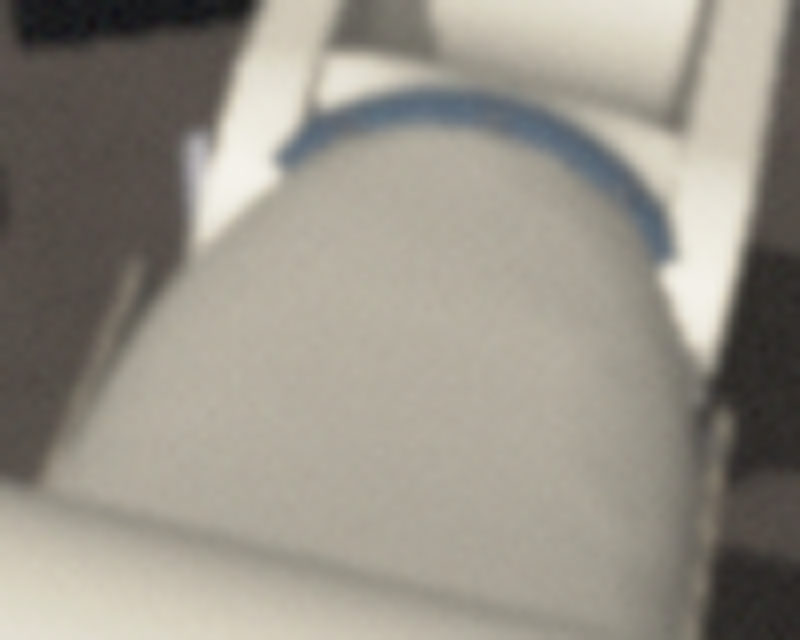

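The side view shows the flange from u≈288 to 304 and its bottom at v≈178.5. The spindle is at about (295.5,191). The arm hides the warmer in the top view. Now I'll measure the flange against the spindle.

Run:
```python
from h import *
p,D=load('side4'); f=8
I=cv2.resize(p[140:220,250:350],None,fx=f,fy=f,interpolation=cv2.INTER_CUBIC).astype(int); g=I.max(-1)
# flange edges along rows
for row in range(262,312,6):
    v=140+(row+.5)/f-.5; m=np.nonzero(g[row,240:520]<58)[0]+240
    print(round(v,2),250+(m.min()+.5)/f-.5,250+(m.max()+.5)/f-.5)
for c in (330,350,370,390,410): 
    col=g[240:340,c]; print('col',250+(c+.5)/f-.5,[int(x) for x in col[::5]])
P,c=cloud('side4',284,155,24,26)
print('z');
for i in range(26): print(155+i,' '.join('%4d'%x for x in P[i,:,2]))
# expected
th=np.linspace(0,2*np.pi,181)
for zz in (125.3,133.3):
    C=np.array([proj('side',[470.4+26*np.cos(t),-240.8+26*np.sin(t),zz]) for t in th]); print(zz,C.min(0),C.max(0),C.mean(0))
p0,D0=load('side0')
I0=cv2.resize(p0[180:204,284:308],None,fx=10,fy=10,interpolation=cv2.INTER_CUBIC).astype(int).mean(-1)
for row in range(95,125,8): print('sp',180+(row+.5)/10-.5,[int(x) for x in I0[row,60:160:5]])
for P_ in([470.5,-240,78],[470.5,-240,56]): print(proj('side',P_))
```

```text
172.31 287.4375 303.6875
173.06 287.3125 303.8125
173.81 287.1875 303.8125
174.56 287.1875 303.8125
175.31 287.3125 303.5625
176.06 287.6875 303.1875
176.81 288.1875 302.5625
177.56 288.6875 301.6875
178.31 284.1875 299.9375
col 290.8125 [52, 43, 38, 36, 36, 36, 36, 37, 36, 37, 37, 37, 39, 41, 43, 45, 47, 47, 47, 50]
col 293.3125 [76, 59, 46, 37, 36, 36, 37, 37, 37, 36, 37, 38, 39, 40, 42, 44, 46, 48, 49, 49]
col 295.8125 [77, 60, 46, 37, 36, 36, 36, 36, 37, 38, 39, 40, 40, 42, 45, 46, 47, 47, 47, 48]
col 298.3125 [68, 53, 45, 40, 39, 39, 40, 41, 42, 43, 43, 42, 41, 44, 48, 51, 51, 49, 46, 46]
col 300.8125 [39, 38, 38, 37, 37, 38, 40, 42, 43, 43, 42, 42, 46, 54, 61, 64, 61, 55, 50, 47]
z
155    1    1    4   -4   -2  212  213  208  207  207  205  207  212  212  206  187    1    0    2    7    8    8    0    0
156   39   35   34    1    0    0  207  203  205  205  205  206  209  208  203  198    3    0   -1    0    4    8    9    8
157   39   42   37   34    1  199  203  202  204  202  203  203  204  206  201  194    1   -2    0    1   -3    6    6   10
158   39   38   35   37   34   
[... 2800 characters left out ...]
    1    0    0    0
125.3 [287.1760723  171.42881217] [304.3098153  179.20323896] [295.69255653 175.28187914]
133.3 [287.13524656 169.09333424] [304.32571821 176.80985185] [295.67991202 172.91760922]
sp 189.05 [221, 220, 221, 220, 217, 212, 204, 194, 187, 182, 181, 182, 181, 181, 182, 187, 198, 210, 217, 221]
sp 189.85 [216, 212, 209, 206, 201, 193, 183, 172, 163, 157, 155, 156, 156, 158, 161, 168, 179, 191, 198, 203]
sp 190.65 [193, 184, 178, 172, 165, 156, 147, 140, 136, 135, 137, 137, 136, 135, 134, 137, 143, 151, 157, 162]
sp 191.45 [152, 143, 136, 129, 123, 117, 114, 115, 121, 127, 132, 132, 129, 123, 116, 112, 111, 112, 114, 118]
[295.77713668 189.03746085]
[295.81012406 195.2188329 ]
```

The knob axis and spindle agree in x, at about 471 mm. The spindle's y estimates average about -242 mm, so I'll shift y by about -1 mm and lower to just above the tip.

>>> step_arm(rows=[[0,-0.6,-8,0,0,0,5],[0,-1.2,-16,0,0,0,5],[0,-1.2,-24,0,0,0,5],[0,-1.2,-32,0,0,0,5],[0,-1.2,-38,0,0,0,5],[0,-1.2,-42,0,0,0,5],[0,-1.2,-44,0,0,0,5],[0,-1.2,-44,0,0,0,5]])

```text
clock: 8.4
eef_pos: [471.8, -242.2, 106.3]
tcp_rot: [-1.709, 1.569, -0.26]
contact_force: [1.3, 0.6, -0.3]
opening: 0.148
```

Run:
```python
from h import *
s=r.sense();print(s['eef_pos'],s['contact_force'],s['wrist_torque'],s['opening']*85.4)
grab('side','side5');zoom('side5',250,150,100,75,8,'zs7')
```

```text
[ 471.84392991 -242.17384972  106.31124287] [ 1.26832654  0.60370261 -0.32126035] [-0.00581046  0.00428803 -0.03319733] 12.661859363185199
```

View pics/zs7.png

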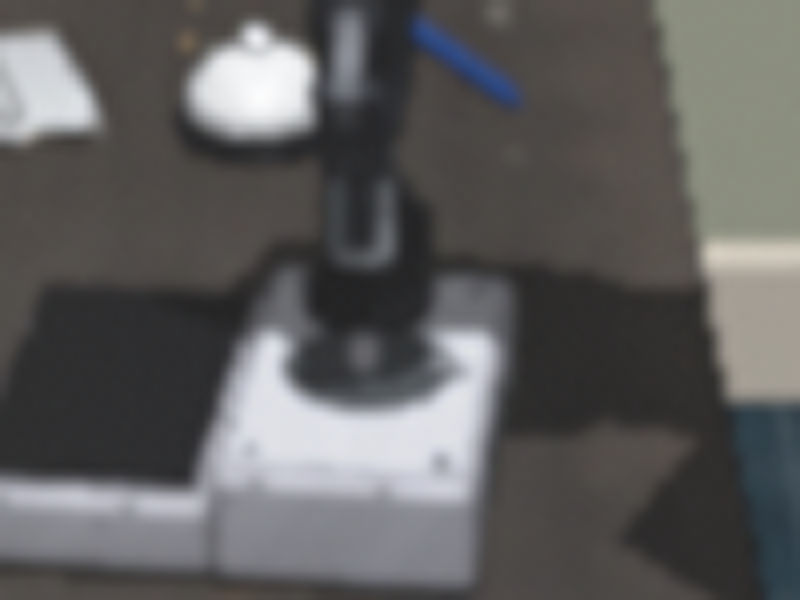

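The flange (u≈296) sits directly above the spindle (u≈295.5). I'll lower gently and watch the force.

>>> step_arm(rows=[[0,0,-1,0,0,0,5],[0,0,-2,0,0,0,5],[0,0,-3,0,0,0,5],[0,0,-4,0,0,0,5],[0,0,-5,0,0,0,5],[0,0,-6,0,0,0,5],[0,0,-7,0,0,0,5],[0,0,-8,0,0,0,5]])

```text
clock: 9.45
eef_pos: [472.0, -242.2, 98.4]
tcp_rot: [-1.749, 1.569, -0.3]
contact_force: [0.0, -0.2, -0.9]
opening: 0.152
```

Run:
```python
from h import *
s=r.sense();print(s['eef_pos'],s['contact_force'],s['wrist_torque'],s['opening']*85.4)
```

```text
[ 471.96039857 -242.22488614   98.39287671] [ 0.00097455 -0.20043888 -0.87400818] [-0.06115218  0.01075522  0.06895472] 12.987154570047819
```

There's no force with the underside already about 5 mm below the tip, so the bore is going onto the spindle. Continuing down.

>>> step_arm(rows=[[0,0,-1,0,0,0,5],[0,0,-2,0,0,0,5],[0,0,-3,0,0,0,5],[0,0,-4,0,0,0,5],[0,0,-5,0,0,0,5],[0,0,-6,0,0,0,5],[0,0,-7,0,0,0,5],[0,0,-8,0,0,0,5]])

```text
clock: 10.45
eef_pos: [472.0, -242.2, 90.5]
tcp_rot: [-1.75, 1.569, -0.301]
contact_force: [-0.9, 0.6, 3.4]
opening: 0.154
```

Run:
```python
from h import *
s=r.sense();print(s['eef_pos'],s['contact_force'],s['wrist_torque'],s['opening']*85.4)
```

```text
[ 471.99192941 -242.24271334   90.49283633] [-0.93525255  0.62560709  3.39504278] [0.06575598 0.16728771 0.00190205] 13.188433307977913
```

Contact is 3.4 N at 90.5 mm, the expected home height, with tiny side loads. Now pressing down against the spring.

>>> step_arm(rows=[[0,0,-1.2,0,0,0,5],[0,0,-2.4,0,0,0,5],[0,0,-3.6,0,0,0,5],[0,0,-4.8,0,0,0,5],[0,0,-6,0,0,0,5],[0,0,-7,0,0,0,5],[0,0,-7.5,0,0,0,5],[0,0,-7.5,0,0,0,5]], force=90)

```text
clock: 11.45
eef_pos: [472.1, -242.3, 83.5]
tcp_rot: [-1.764, 1.568, -0.315]
contact_force: [-3.4, 0.8, 11.1]
opening: 0.146
```

Run:
```python
from h import *
s=r.sense();print(s['eef_pos'],s['contact_force'],s['wrist_torque'],s['opening']*85.4)
```

```text
[ 472.09605361 -242.28046162   83.53306927] [-3.35127688  0.76674573 11.13719293] [0.29528488 0.49770234 0.06024737] 12.471576027242522
```

>>> step_arm(rows=[[0,0,-0.5,0,0,0,5],[0,0,-1,0,0,0,5],[0,0,-1.5,0,0,0,5],[0,0,-2,0,0,0,5],[0,0,-2.5,0,0,0,5],[0,0,-2.5,0,0,0,5],[0,0,-2.5,0,0,0,5],[0,0,-2.5,0,0,0,5]])

```text
clock: 12.45
eef_pos: [472.3, -242.4, 82.7]
tcp_rot: [-1.798, 1.568, -0.349]
contact_force: [-8.1, 2.6, 25.1]
opening: 0.147
```

Run:
```python
from h import *
s=r.sense();print(s['eef_pos'],s['contact_force'],s['wrist_torque'],s['opening']*85.4)
grab('side','side6');zoom('side6',250,150,100,75,8,'zs8')
```

```text
[ 472.27557075 -242.40317335   82.6926854 ] [-8.08663571  2.55883943 25.05566198] [ 6.57108097e-01  1.19431637e+00 -8.77830657e-04] 12.559057546836888
```

View pics/zs8.png

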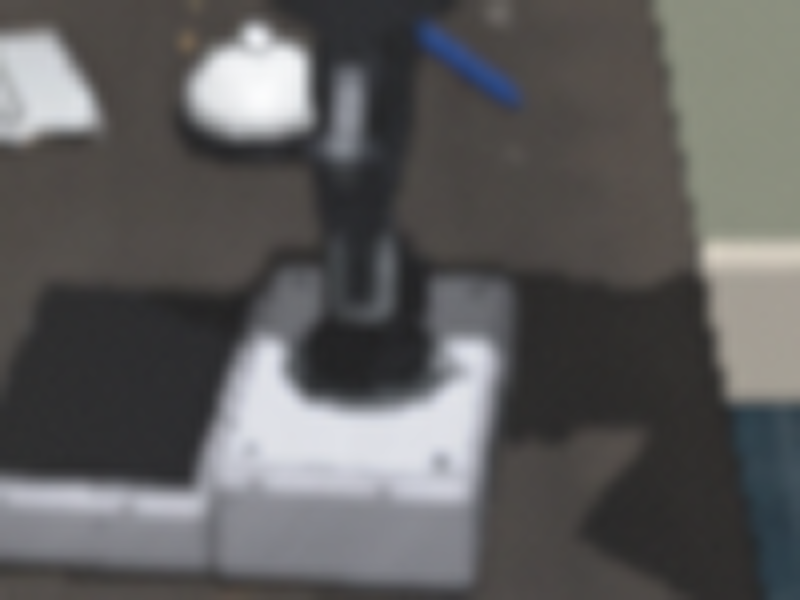

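View pics/side6.png

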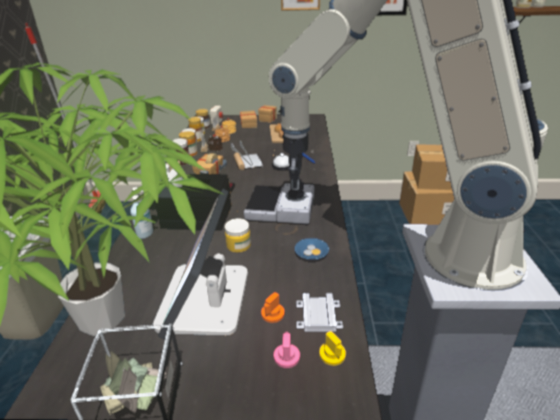

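The force rose 14 N over the last 0.8 mm, so the plunger is at its stop. The knob sits low over the dial at about (295,196), with the rib still showing on its -x side at about (306,196). The dish, jar and bell are where they were. Signing off while still pressing.

Run:
```python
from h import *
order.sign_off(); s=r.sense();print(s['clock'],s['eef_pos'],s['contact_force'],s['opening']*85.4)
```

```text
the job is handed in; nothing more can be done
the job is handed in; nothing more can be done
```

The knob is out of the keeper, home on the warmer's spindle and pressed to the stop. I handed the job in at about 12.5 s with the gripper still holding it down.

**What I did:** I gripped the bar, slid the knob out along -y, carried it to the warmer and turned it about 3° to match the rib. I lowered it onto the spindle with almost no resistance. It first pushed back (3.4 N) at tool height 90.5 mm, where the fully-home height should be about 90.

**Last checks:**
- **Press:** the force was 11 N at tool height 83.5 mm and 25 N at 82.7 mm. That sharp rise means the plunger is on its stop; I expected about 82.
- **Knob position:** the underside works out at about 58 mm against 57 expected, with the rib still showing on the -x side.
- **Grip:** the gripper was still closed on the bar at about 12.6 mm, at 90 N.
- **Bystanders:** the dish, jar and bell look unmoved in the last side picture. I judged that by eye and did not measure it.

**What disagreed or could not be checked:**
- **Spindle position:** the two cameras differed by about 2–3 mm in y, so I used a value in between (-242 mm).
- **Rib angle:** the top view put it at 173° and the side view at 183°. I used 173°, which fits the warmer's own angle.
- **Top view:** the arm hid the warmer there, so the fit was judged from forces, heights and the side view only.
- **Sideways load:** about 8 N remained at the wrist while pressing.
- **After hand-in:** no reading could be taken once the job was signed off.

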